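# Fit the missing guide pin into the mould half

### The job

One corner of the mould half still lacks its guide pin. Take the bright steel pin with the brass collar out of the blue rack and slide it, grooved end down, into the bush in the empty corner boss (the bush is clamped some millimetres off centre and at no set height, so feel for it), easing it past the spring plunger until the collar sits fully home and the plunger has snapped into the groove; then let go. Be gentle: never press the pin on the mould with more than about 20 N, and leave the black pin, the oil bottle and the brush where they are.

Things in the scene. Friction and masses are not known exactly. Their poses are not given: they have to be found in the camera images.
- pin_centre (a point): Centre (half-way up, on the axis) of the loose bright steel guide pin with a brass collar, 0.2 kg, 102 mm long, upright in the blue rack; z up along the pin. The collar (30 mm across, 6 mm thick) spans 5 mm below to 1 mm above this point. Above it is the plain upper part to grip, 18 mm across, 50 mm long, bevelled over the last 4 mm.
- pin_shoulder (a point): On the guide pin's axis at the underside of its collar, 5 mm below pin_centre; z along the pin. Below it is the shank: 46 mm long, 18 mm thick, its foot tapering over the last 8 mm to 12 mm across, and, centred 16 mm below the collar, a V groove all round, 9 mm wide, 3 mm deep. The foot meets the plunger with the collar about 28 mm above the bush; passing it takes 4 to 15 N downward.
- mould: Silver mould half fixed to the bench, origin under its centre: plate 260 x 260 x 40 mm with 60 x 60 mm bosses, 44 mm high, at its corners, 100 mm from the centre along x and y. The (-x,-y) boss has the empty bush; the other three have fixed guide pins of the same kind reaching 111 mm above the bench (200 mm away along the edges).
- boss_top (a point): Centre of the empty corner boss at its top edge, 44 mm above the bench; z up, x and y as the mould's. The dark steel bush in it (38 x 38 mm, flat top) is clamped in an unmeasured place: up to 4.5 mm off this centre along x and along y, its top 3 to 21 mm above this point. Its bore is vertical, through, 19 mm wide (pin plus 1 mm), with a brass rim and a 3 mm, 45 degree bevel (mouth 25 mm wide).
- plunger (a joint): Travel (m) of the spring plunger, carried by the bush, that enters the bore from the mould's -y side, 16 mm below the mouth. 0 = its ball nose (8 mm) out, 3 mm into the pin's path; it moves back 1.5 to 3 mm as it rides on the shank, and drops near 0 in the groove when the collar is home. Spring: 2.8 N at 0 plus 1.4 N per mm.
- black_pin_centre (a point): Centre of the other loose pin in the rack, same shape and size but all black and without a groove, 80 mm from the guide pin; to be left alone. Either rack hole may hold either pin.
- oil_bottle_centre (a point): Centre of an amber oil bottle with a green cap, 66 mm across, 190 mm tall, standing on the bench; leave alone.
- brush: Bench brush lying on the bench, about 200 mm long along its x axis; leave alone.
- rack: Blue block, 70 x 150 x 50 mm, fixed to the bench, origin under its centre; two loose 20 mm through holes 40 mm either side of the centre along its y axis. Each pin's collar rests on its top, 50 mm above the bench; lift a pin more than 50 mm to clear it.
Things that resemble listed ones, but are neither listed nor needed, are in the scene too. What is shaped like the part that bears pin_centre but orange is not meant.

How it is judged:
By the outcome, as a careful person would: the job done as asked, in the order asked, and still so for the second after the job is handed in, with the robot touching nothing.
It also fails if it takes over 72 s, if anything falls off the work surface, if the arm or the gripper's body presses on something with over 40 N, if the wrist force passes 120 N, or if a joint passes its speed limit or range.

### The arm

A 6-joint arm with a two-finger parallel gripper is mounted at the origin on the work surface. World frame = base frame: x ahead of the robot, y to its left, z up, the work surface at z = 0. Lengths are in m, angles in degrees, forces in N, time in s.
With the tool pointing down it reaches from about 0.375 to 0.9 m from the base axis. Payload 3.1 kg.
Tool frame: the origin (TCP) lies at the very end of the fingers, on their centre line; the grasp point (between the pads) lies 19 mm behind it (bot.hold_point_z is the z of the grasp point in the tool frame, in m); z points along the fingers, y is the direction in which the jaws open and shut (so a half turn about z gives the same grasp; the last joint's range is limited). The gripper opens to 87 mm and grips with 3 to 60 N. Pads are 19 mm wide; open, the fingers measure 117 mm over their backs; the gripper's body (75 mm by 190 mm) begins 51 mm behind the grasp point.
Start: joints at [-78.753, 30.224, 82.088, -0, 67.689, -10.227], TCP at [0.229, -0.582, 0.223] pointing down, gripper open.
Joint ranges: [-176.69, 176.69], [-43.24, 126.21], [12.49, 139.97], [-82, 262], [0, 151.66], [-163.58, 163.58]. Speed limits (degrees/s): [159.86, 159.86, 180, 180, 180, 180].

### API

Orientations are given as a 3x3 rotation matrix whose columns are the frame's x, y, z axes.
In Python, from rig import bot gives the robot as it stands.
- The arm moves only by the tool servo_tool, never from a script. Its argument "increments" is a list of rows, each a list of 3 entries, a list of its own where there are three numbers: the closure, from 0 (fully open) to 1 (shut), then the shift along the tool's x, y, z in mm, then the turn about the tool's z in degrees. In form: [[claw, [x, y, z], turn], ...]. A call has 1 to 5 rows; each row shifts and turns the commanded pose from where the row before left it, along the tool's axes as they then stand; what a row does not reach is not made up. A row lasts 1/8 s, in which the tool goes at most 62.5 mm and 10.7 degrees, less where a joint would pass 70% of its speed; a pose out of reach is approached as far as the arm can. A call with a gripper value outside its range is refused whole. The fingers move at their own pace and stop on an object; the grip force is fixed at half the most. Time passes only in rows, so rows that do not move let the fingers close. It gives the time, the measured TCP pose, the force and the opening at its end, in the units of the state.
- bot.read_state(): the state, without advancing time (a new reading comes with each control period).
- bot.capture(name): name is "scene" or "top" or "wrist"; returns (picture, depth): 384x512x3 uint8, blue, green, red; 384x512 float32, m along the optical axis (not along the pixel's ray), 0 where there is no reading.
- bot.camera_info(name): a dict with "K" (3x3 intrinsics, pixels), "R" (3x3) and "t" (3): a world point X has camera coordinates R X + t; the wrist camera has in their place "mount" (4x4, takes a point from camera to tool coordinates, whose origin is the TCP and whose axes are the flange's). Camera axes: x right, y down, z forward; pixel columns grow to the right and rows downward; lengths in m; the calibration is good to about 2 mm. A picture is of the moment at which its call begins: read the wrist's pose just before it. camera_info takes no time and is no camera call.
- bot.hand_in(): hands the job in, once; it reports no verdict.
Trained networks look in the newest picture that a camera, given by its name, has taken for a name from the list of things; names that differ only in an ending like _2 or _b are one class to them, and where a whole thing is asked for, a point or a joint stands for the part that bears it (a point fixed in the world has none). Each returns a list of dicts, best first, with "p" (0 to 1); they miss things now and then, are a little off and sometimes report something else, mostly with a low value. They report only what shows in the picture. A call takes as long as a camera call. They do not tell look-alikes from the thing itself.
- bot.find_in(camera, thing): "bbox" ([left, top, right, bottom] in pixels, round what is visible of it).
- bot.trace(camera, thing): "region" (384x512 bool, what is visible of it) and "bbox" ([left, top, right, bottom] in pixels, round what is visible of it).
The state is a dict: "time_s": time; "joint_positions": joint angles; "qvel": joint speeds; "tau": joint torques, N m; "position": TCP position; "tcp_rot": TCP orientation; "force": force on the tool from outside, world axes, zero at the start; "moment": the same for the moment, N m; "opening": opening from 0.0 (shut) to 1.0 (fully open).
Only numpy, scipy, OpenCV 4.12 (cv2) and the standard library are available. Lean on these libraries where they do the work, as an engineer would, in place of code of your own. Each camera call takes 0.05 s, during which the arm holds its last target.

## Working session

There is one attempt and no reset: what is moved stays moved. The work goes in short steps, Python scripts to look and compute and a tool call to move; the robot and the scene stay as the last step left them, time stands still between calls to the robot, and variables do not carry over. Pictures are saved under pics/ and viewed, and the job is handed in when it is done.

Besides the shell and the picture viewer there is one more tool, called after ">>>" in YAML: its name, and indented under it one key for each argument. servo_tool: Moves the arm, as the interface text tells. Its arguments: {"type":"object","properties":{"increments":{"type":"array","items":{"type":"array"}}},"required":["increments"]}

```bash
ls; mkdir -p pics; python3 - <<'E'
from rig import bot
import cv2,numpy as np
print(bot.read_state()); print(bot.hold_point_z)
for n in ("scene","top","wrist"):
    print(n,bot.camera_info(n))
    p,d=bot.capture(n); cv2.imwrite(f"pics/a_{n}.png",p); np.save(f"/tmp/a_{n}.npy",d)
E
```

```text
pics
{'time_s': 0.0, 'joint_positions': array([-7.87517205e+01,  3.02800563e+01,  8.21568816e+01, -1.31735041e-03,
        6.76876455e+01, -1.02270090e+01]), 'qvel': array([-0.00986829,  0.0269746 , -0.02690895, -0.04591701, -0.03401066,
       -0.04431277]), 'tau': array([-5.71401324e-04, -4.40052688e+01, -1.76593190e+01,  6.30636932e-02,
        5.82126144e-02, -1.54989357e-04]), 'position': array([ 0.22869154, -0.58087066,  0.22155718]), 'tcp_rot': array([[ 9.30572429e-01,  3.66107574e-01, -4.45000403e-04],
       [ 3.66107663e-01, -9.30570067e-01,  2.12847311e-03],
       [ 3.65146072e-04, -2.14361645e-03, -9.99997636e-01]]), 'force': array([-0.77334816,  0.89000762, -0.24102247]), 'moment': array([-0.02806615,  0.04213727, -0.01621929]), 'opening': 0.9978161077815045}
-0.0187
scene {'K': array([[408.62059585,   0.        , 254.052481  ],
       [  0.        , 408.62059585, 189.90106295],
       [  0.        ,   0.        ,   1.        ]]), 'R': array([[ 0.80324921,  0.59546051, -0.01474737],
       [ 0.42931314, -0.59593142, -0.67864274],
       [-0.41289337,  0.53878801, -0.734
[... 249 characters left out ...]
324, -0.99891597, -0.03590758],
       [-0.99136084,  0.03395333, -0.12669196],
       [ 0.1277738 ,  0.03184435, -0.99129198]]), 't': array([-0.07894903,  0.60433804,  0.88349691])}
wrist {'K': array([[269.26645874,   0.        , 254.52680863],
       [  0.        , 269.26645874, 192.41280837],
       [  0.        ,   0.        ,   1.        ]]), 'mount': array([[ 1.03672144e-03, -9.60367728e-01, -2.78734196e-01,
         7.63975731e-02],
       [ 9.99999274e-01,  1.16678937e-03, -3.00738743e-04,
        -4.35412787e-04],
       [ 6.14043880e-04, -2.78733682e-01,  9.60368241e-01,
        -1.63033955e-01],
       [ 0.00000000e+00,  0.00000000e+00,  0.00000000e+00,
         1.00000000e+00]])}
```

View pics/a_scene.png

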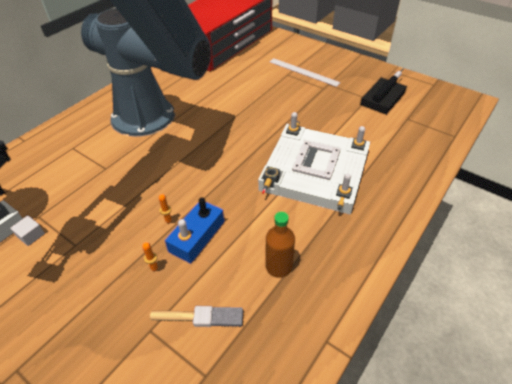

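View pics/a_top.png

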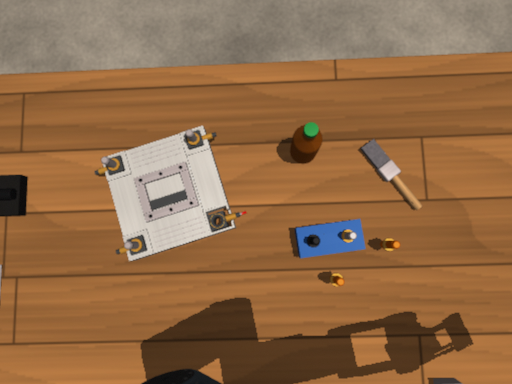

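View pics/a_wrist.png

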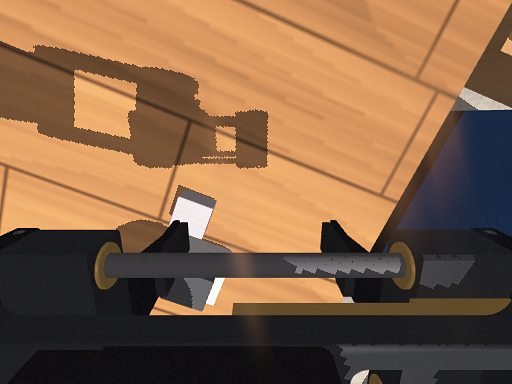

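The scene picture shows the blue rack at (195,232) and the mould at (318,168). These could be taken for the guide pin:
- bright pin with brass collar: scene (184,230), top (348,236)
- black pin: scene (203,208), top (314,241)
- two orange decoys: scene (165,207) and (150,253), top (336,279) and (390,244)
- three fixed pins on the mould

I choose the bright pin. The empty bush is at scene (270,175), top (219,220). I'll check both in a close crop.

```bash
cat > h.py <<'E'
import numpy as np, cv2
from rig import bot
def proj(n,X):
    c=bot.camera_info(n); Y=c["R"]@np.asarray(X)+c["t"]; u=c["K"]@Y; return u[:2]/u[2]
def ray(n,uv,st=None):
    c=bot.camera_info(n); d=np.linalg.inv(c["K"])@np.array([uv[0],uv[1],1.])
    if n=="wrist":
        M=c["mount"]; R=st["tcp_rot"]; o=R@M[:3,3]+st["position"]; return o,R@M[:3,:3]@d
    return -c["R"].T@c["t"], c["R"].T@d
def at_z(n,uv,z,st=None):
    o,d=ray(n,uv,st); return o+d*(z-o[2])/d[2]
def tri(rs):
    A=np.zeros((3,3));b=np.zeros(3)
    for o,d in rs:
        d=d/np.linalg.norm(d);P=np.eye(3)-np.outer(d,d);A+=P;b+=P@o
    X=np.linalg.solve(A,b); res=[np.linalg.norm(np.cross(X-o,d/np.linalg.norm(d))) for o,d in rs]
    return X,res
def wproj(X,st):
    c=bot.camera_info("wrist");M=c["mount"];p=st["tcp_rot"].T@(np.asarray(X)-st["position"]);q=M[:3,:3].T@(p-M[:3,3]);u=c["K"]@q;return u[:2]/u[2]
E
python3 - <<'E'
from h import *
a=cv2.imread("pics/a_scene.png");b=cv2.imread("pics/a_top.png")
c=np.hstack([cv2.resize(a[180:270,130:250],(480,360),interpolation=2), ])
d=cv2.resize(b[205:295,285:405],(480,360),interpolation=2)
e=cv2.resize(a[150:210,240:320],(480,360),interpolation=2);f=cv2.resize(b[190:250,180:260],(480,360),interpolation=2)
o=np.vstack([np.hstack([c,d]),np.hstack([e,f])]);cv2.imwrite("pics/crop.png",cv2.resize(o,(800,600)))
for n in ("scene","top"):
  for t in ("pin_centre","black_pin_centre","rack","mould","plunger"):
    print(n,t,[(np.round(x["bbox"]),round(x["p"],2)) for x in bot.find_in(n,t)][:6])
  print(bot.read_state()["time_s"])
E
```

```text
scene pin_centre [(array([144., 242., 157., 273.]), 0.68), (array([180., 221., 194., 237.]), 0.66), (array([160., 195., 170., 224.]), 0.5), (array([199., 199., 212., 219.]), 0.36)]
scene black_pin_centre [(array([199., 195., 211., 220.]), 0.53)]
scene rack [(array([169., 206., 223., 266.]), 0.61)]
scene mould [(array([256., 114., 369., 216.]), 0.98)]
scene plunger []
0.4
top pin_centre [(array([339., 227., 357., 241.]), 0.67), (array([330., 272., 342., 289.]), 0.66), (array([383., 238., 403., 251.]), 0.48)]
top black_pin_centre [(array([308., 238., 321., 248.]), 0.52)]
top rack [(array([296., 220., 364., 257.]), 0.73), (array([359., 141., 421., 209.]), 0.4)]
top mould [(array([ 93., 126., 243., 262.]), 0.59)]
top plunger []
0.65
```

View pics/crop.png

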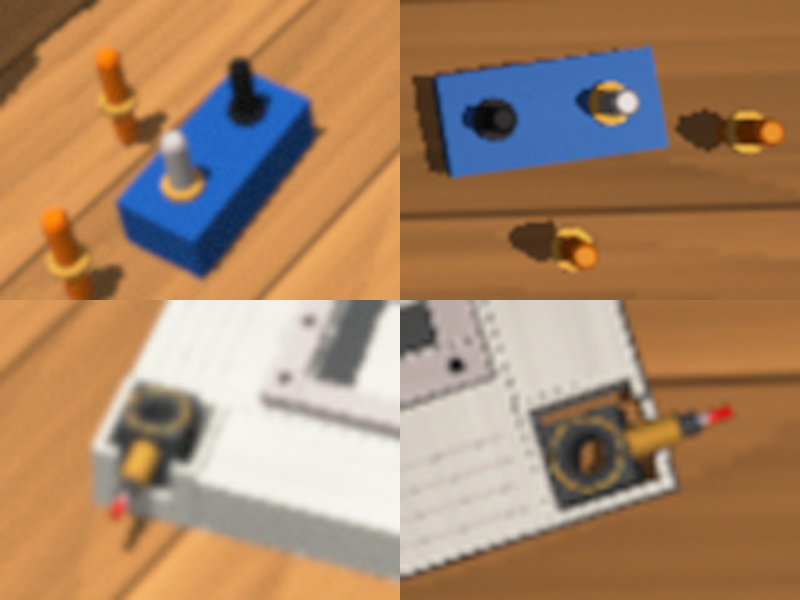

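The crop shows the bright pin with its brass collar at the right rack hole, and the dark bush with a brass rim and the plunger on its outer side. Next I triangulate both.

```bash
python3 - <<'E'
from h import *
for nm,s,t in (("tip",(182.5,221),(353,235.6)),("collar",(184.6,235.5),(348.6,236)),("mouth",(272.6,172),(217.6,221))):
    print(nm,tri([ray("scene",s),ray("top",t)]))
print(at_z("top",(353,235.6),.105)[:2],at_z("scene",(182.5,221),.105)[:2])
print("collar z56",at_z("top",(348.6,236),.056)[:2],at_z("scene",(184.6,235.5),.056)[:2])
# rack axis: rack top depth
# fixed pins tips approx in top
d=np.load("/tmp/a_top.npy"); print(d[236,330],d[221,217],d[190,150])
b=cv2.imread("pics/a_top.png"); cv2.imwrite("pics/mt.png",cv2.resize(b[110:275,85:255],None,fx=3.5,fy=3.5,interpolation=2))
E
```

```text
tip (array([ 0.49404124, -0.3100986 ,  0.10502554]), [np.float64(0.0013333261693918646), np.float64(0.001333326169391894)])
collar (array([ 0.49348788, -0.3123395 ,  0.0508631 ]), [np.float64(0.0005877174251911803), np.float64(0.0005877174251911162)])
mouth (array([ 0.5389547 , -0.00981152,  0.04813196]), [np.float64(0.0024039255199215332), np.float64(0.0024039255199217284)])
[ 0.49308468 -0.31105218] [ 0.49510731 -0.30927125]
collar z56 [ 0.49301358 -0.3116976 ] [ 0.49714934 -0.31433514]
0.8891187 0.95700234 0.92897534
```

View pics/mt.png

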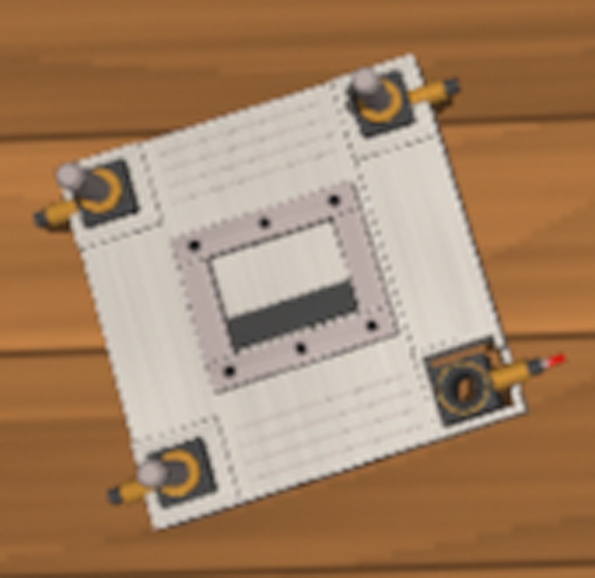

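```bash
cat >> h.py <<'E'
def plan(target,ydir=None,st=None):
    st=st or bot.read_state(); R=st["tcp_rot"]
    d=R.T@(np.asarray(target)-st["position"])*1000
    print("tool shift mm",np.round(d,1))
    if ydir is not None:
        v=R.T@np.array([ydir[0],ydir[1],0.]); a=np.degrees(np.arctan2(-v[0],v[1])); a=(a+90)%180-90
        print("turn deg",round(a,1))
E
python3 - <<'E'
from h import *
plan((.494,-.311,.21),(.99,.14))
E
```

```text
tool shift mm [ 345.8 -154.7   12.6]
turn deg -76.6
```

>>> servo_tool:
  increments:
    - [0,[49,-22,2],0]
    - [0,[49,-22,2],0]
    - [0,[49,-22,2],0]
    - [0,[49,-22,2],0]
    - [0,[49,-22,2],0]

```text
time_s: 1.27
position: [0.4177, -0.3884, 0.2127]
tcp_rot: [[0.931, 0.366, 0.0], [0.366, -0.931, -0.001], [0.0, 0.001, -1.0]]
force: [-0.1, -0.2, 0.1]
opening: 1.002
```

>>> servo_tool:
  increments:
    - [0,[49,-22,2],0]
    - [0,[49,-22,2],0]
    - [0,[0,0,0],-10.5]
    - [0,[0,0,0],-10.5]
    - [0,[0,0,0],-10.5]

```text
time_s: 1.9
position: [0.4919, -0.3124, 0.2086]
tcp_rot: [[0.597, 0.802, 0.0], [0.802, -0.597, -0.0], [-0.0, 0.0, -1.0]]
force: [0.2, -0.4, 0.2]
opening: 0.997
```

>>> servo_tool:
  increments:
    - [0,[0,0,0],-10.5]
    - [0,[0,0,0],-10.5]
    - [0,[0,0,0],-10.5]
    - [0,[0,0,0],-10.5]
    - [0,[0,0,0],0]

```text
time_s: 2.52
position: [0.4917, -0.3127, 0.2086]
tcp_rot: [[-0.084, 0.996, 0.0], [0.996, 0.084, -0.0], [-0.0, 0.0, -1.0]]
force: [1.0, -0.2, 0.7]
opening: 0.999
```

```bash
python3 - <<'E'
from h import *
plan((.494,-.311,.21),(.99,.14))
st=bot.read_state(); print(st["position"],st["joint_positions"],st["time_s"])
p,d=bot.capture("wrist");cv2.imwrite("pics/w1.png",p);np.savez("/tmp/w1.npz",d=d,pos=st["position"],rot=st["tcp_rot"])
for t in ("pin_centre","black_pin_centre"):
  print(t,[(np.round(x["bbox"]),round(x["p"],2)) for x in bot.find_in("wrist",t)][:6])
print(wproj((.494,-.311,.107),st))
E
```

```text
tool shift mm [ 1.5  2.5 -1.4]
turn deg -3.2
[ 0.4916685  -0.31273885  0.20864922] [-4.34417958e+01  2.78892691e+01  8.91690904e+01  1.78409517e-03
  6.29295407e+01 -4.82898571e+01] 2.525
pin_centre [(array([245., 166., 269., 197.]), 0.95), (array([152., 134., 194., 157.]), 0.8), (array([225., 228., 248., 253.]), 0.56)]
black_pin_centre [(array([245.,  94., 270., 123.]), 0.8)]
[257.09154112 191.15590689]
```

View pics/w1.png

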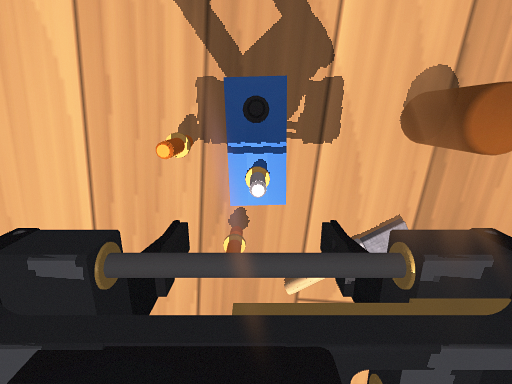

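The wrist view shows the bright pin's tip at (258,188), the black pin at (256,108), and an orange pin at (170,147). The second orange pin is partly behind the fingers at (236,240).

```bash
python3 - <<'E'
from h import *
z=np.load("/tmp/w1.npz");st=dict(position=z["pos"],tcp_rot=z["rot"])
p=cv2.imread("pics/w1.png");cv2.imwrite("pics/w1c.png",cv2.resize(p[150:215,220:300],None,fx=8,fy=8,interpolation=0))
print(z["d"][188,258],z["d"][180,240],z["d"][182,270])
print("tip",at_z("wrist",(258,188),.107,st))
print("rack edges", at_z("wrist",(231,195),.05,st),at_z("wrist",(286,195),.05,st),at_z("wrist",(225,80),.05,st),at_z("wrist",(286,78),.05,st))
r=[ray("wrist",(258,188),st),ray("top",(353,235.6)),ray("scene",(182.5,221))]
print(tri(r),tri(r[:2]))
print("orange",at_z("wrist",(235,243),.05,st),at_z("wrist",(163,150),.1,st))
E
```

```text
0.27499866 0.32938445 0.33028638
tip [ 0.49462726 -0.30759122  0.107     ]
rack edges [ 0.46399171 -0.33488467  0.05      ] [ 0.53234715 -0.32902589  0.05      ] [ 0.44919634 -0.20244456  0.05      ] [ 0.51638542 -0.19460858  0.05      ]
(array([ 0.4941609 , -0.30947208,  0.10439629]), [np.float64(0.0012729160507539282), np.float64(0.0019871529995537456), np.float64(0.0007349212315143053)]) (array([ 0.49464448, -0.31721995,  0.07372361]), [np.float64(0.0013667830158459477), np.float64(0.0013667830158458456)])
orange [ 0.47327466 -0.4002647   0.05      ] [ 0.39628428 -0.27823436  0.1       ]
```

View pics/w1c.png

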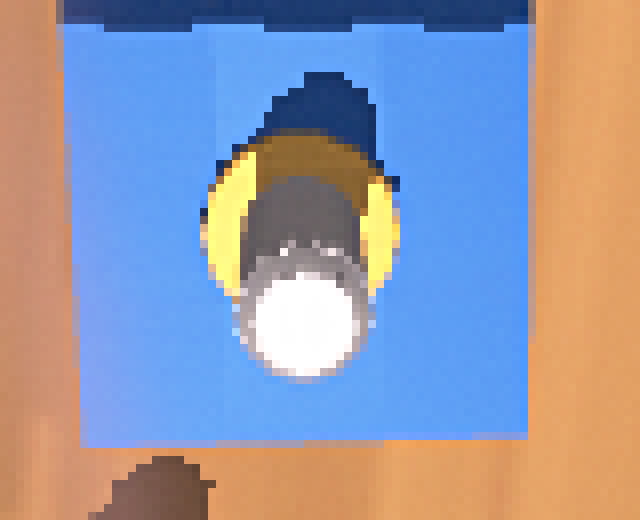

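>>> servo_tool:
  increments:
    - [0,[2.5,3,40],0]
    - [0,[0,0,40],0]
    - [0,[0,0,40],0]
    - [0,[0,0,23],0]
    - [0,[0,0,0],0]

```text
time_s: 3.3
position: [0.4933, -0.309, 0.0637]
tcp_rot: [[-0.085, 0.996, -0.003], [0.996, 0.085, 0.003], [0.003, -0.003, -1.0]]
force: [0.0, -1.0, 0.3]
opening: 1.0
```

```bash
python3 - <<'E'
from h import *
st=bot.read_state(); print(st["position"],st["force"],st["moment"])
p,d=bot.capture("wrist");cv2.imwrite("pics/w2.png",p)
E
```

```text
[ 0.49330711 -0.30898511  0.06374385] [ 0.0159111  -1.04727682  0.33170967] [ 0.02342672 -0.07350796 -0.01901491]
```

View pics/w2.png

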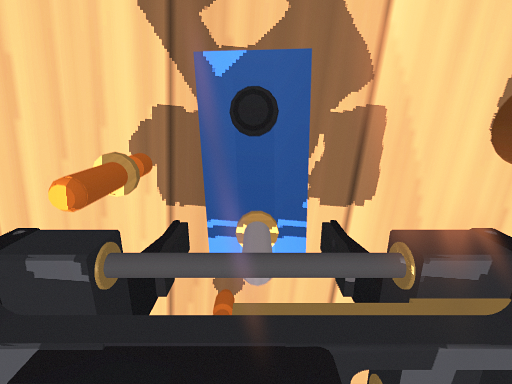

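The pin stands centred between the open fingers at column 257, with its collar at (257,225). I close.

>>> servo_tool:
  increments:
    - [1,[0,0,0],0]
    - [1,[0,0,0],0]
    - [1,[0,0,0],0]
    - [1,[0,0,0],0]
    - [1,[0,0,0],0]

```text
time_s: 3.98
position: [0.4944, -0.31, 0.0657]
tcp_rot: [[-0.087, 0.996, 0.0], [0.996, 0.087, -0.0], [-0.0, 0.0, -1.0]]
force: [0.5, 0.4, -0.4]
opening: 0.517
```

>>> servo_tool:
  increments:
    - [1,[0,0,0],0]
    - [1,[0,0,0],0]
    - [1,[0,0,0],0]
    - [1,[0,0,0],0]
    - [1,[0,0,0],0]

```text
time_s: 4.6
position: [0.4945, -0.31, 0.0655]
tcp_rot: [[-0.087, 0.996, 0.0], [0.996, 0.087, 0.0], [-0.0, 0.0, -1.0]]
force: [0.4, 0.3, -1.8]
opening: 0.196
```

>>> servo_tool:
  increments:
    - [1,[0,0,0],0]
    - [1,[0,0,0],0]
    - [1,[0,0,-15],0]
    - [1,[0,0,-20],0]
    - [1,[0,0,-25],0]

```text
time_s: 5.22
position: [0.4938, -0.3095, 0.1265]
tcp_rot: [[-0.087, 0.996, -0.001], [0.996, 0.087, 0.001], [0.001, -0.001, -1.0]]
force: [0.6, -0.0, -2.0]
opening: 0.198
```

>>> servo_tool:
  increments:
    - [1,[0,0,-40],0]
    - [1,[40,12,-34],0]
    - [1,[50,14,-10],0]
    - [1,[50,14,0],0]
    - [1,[46,12,0],0]

```text
time_s: 5.85
position: [0.5298, -0.1183, 0.2108]
tcp_rot: [[-0.087, 0.996, 0.0], [0.996, 0.087, -0.0], [-0.0, 0.0, -1.0]]
force: [0.6, -0.2, -1.3]
opening: 0.2
```

>>> servo_tool:
  increments:
    - [1,[0,0,0],0]
    - [1,[0,0,0],0]

```text
time_s: 6.1
position: [0.53, -0.1203, 0.2102]
tcp_rot: [[-0.088, 0.996, 0.0], [0.996, 0.088, -0.001], [-0.001, 0.0, -1.0]]
force: [-0.4, 0.2, -1.6]
opening: 0.202
```

```bash
python3 - <<'E'
from h import *
st=bot.read_state(); print(st["position"],st["force"],st["moment"],st["time_s"])
p,d=bot.capture("wrist");cv2.imwrite("pics/w3.png",p);np.savez("/tmp/w3.npz",d=d,pos=st["position"],rot=st["tcp_rot"])
u=wproj((.539,-.01,.05),st);print(u); u=u.astype(int)
cv2.imwrite("pics/w3c.png",cv2.resize(p[u[1]-40:u[1]+40,u[0]-50:u[0]+50],None,fx=8,fy=8,interpolation=0));print(u-[50,40])
p,d=bot.capture("scene");cv2.imwrite("pics/s3.png",cv2.resize(p[80:240,150:380],None,fx=3.4,fy=3.4))
E
```

```text
[ 0.52999631 -0.12028593  0.21019326] [-0.42628702  0.21580118 -1.64430716] [ 0.00805931 -0.07465484 -0.00310345] 6.1
[271.36655486  84.34157234]
[221  44]
```

View pics/w3.png

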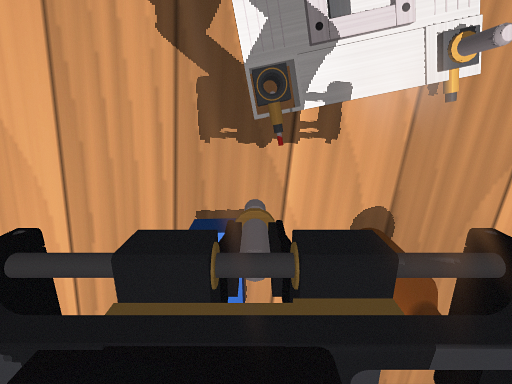

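View pics/w3c.png

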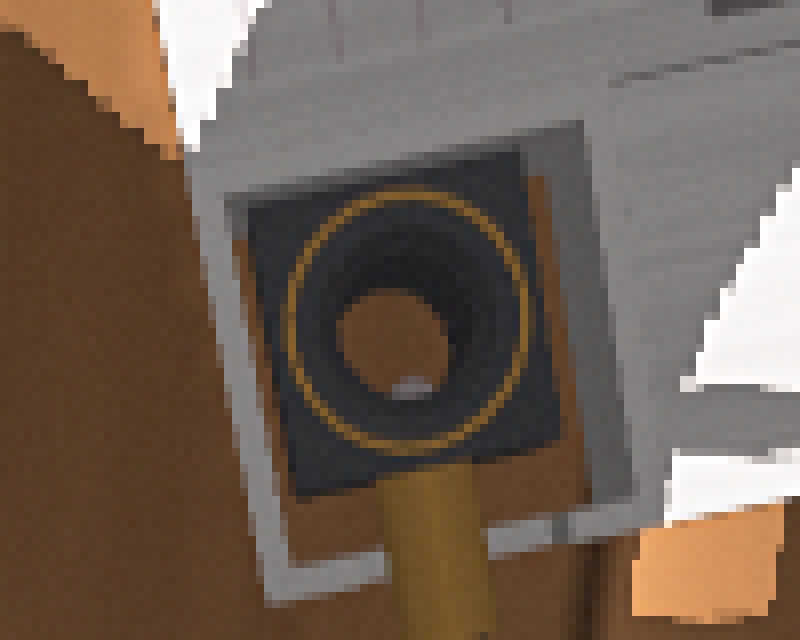

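View pics/s3.png

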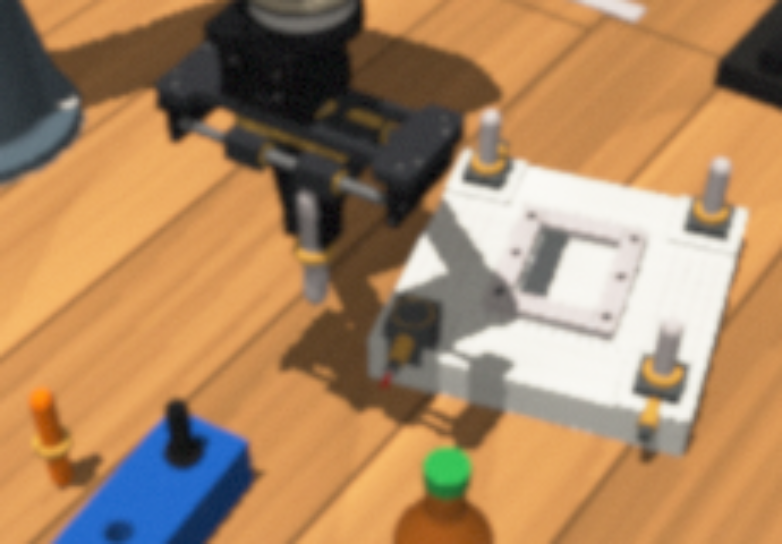

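The wrist view shows the pin held upright at (257,240) and the bush ring centred at about (272,84), with the silver plunger nose at the lower edge of the bore. The scene view shows the pin clear of the rack, with the black pin still in place. Next I take the bush height from depth and a plane check.

```bash
python3 - <<'E'
from h import *
z=np.load("/tmp/w3.npz");st=dict(position=z["pos"],tcp_rot=z["rot"]);d=z["d"]
def P(u,v):
    o,r=ray("wrist",(u,v),st); return o+r*d[v,u]
p=cv2.imread("pics/w3.png")
for nm,cx,cy in (("bush",265,215),("bush",330,460),("bush",540,400),("bush",500,165),("bush",280,470),("boss",240,570),("boss",610,250-140),("boss",215,230)):
    u=221+int(cx/8);v=44+int(cy/8); print(nm,u,v,np.round(P(u,v),4))
for zz in (.047,.05,.055,.06,.065): print(zz,at_z("wrist",(271.9,83.6),zz,st))
E
```

```text
bush 254 70 [0.5184 0.0027 0.0523]
bush 262 101 [ 0.5302 -0.0287  0.054 ]
bush 288 94 [ 0.5584 -0.0187  0.0534]
bush 283 64 [0.5492 0.0113 0.0532]
bush 256 102 [ 5.237e-01 -2.810e-02 -1.000e-04]
boss 251 115 [ 5.185e-01 -4.510e-02  4.000e-04]
boss 297 57 [0.5645 0.0211 0.0449]
boss 247 72 [0.5106 0.001  0.0444]
0.047 [ 0.53966609 -0.00885927  0.047     ]
0.05 [ 0.53951165 -0.00917795  0.05      ]
0.055 [ 0.53925427 -0.00970907  0.055     ]
0.06 [ 0.53899688 -0.01024019  0.06      ]
0.065 [ 0.53873949 -0.01077131  0.065     ]
```

>>> servo_tool:
  increments:
    - [1,[40,7,0],0]
    - [1,[40,7,15],0]
    - [1,[29.4,5,25],0]
    - [1,[0,0,38],0]
    - [1,[0,0,0],0]

```text
time_s: 6.82
position: [0.5373, -0.0099, 0.1293]
tcp_rot: [[-0.086, 0.996, -0.007], [0.996, 0.086, 0.001], [0.002, -0.007, -1.0]]
force: [0.6, 0.5, -1.4]
opening: 0.197
```

>>> servo_tool:
  increments:
    - [1,[0,0,0],0]
    - [1,[0,0,0],0]
    - [1,[0,0,0],0]

```text
time_s: 7.2
position: [0.5403, -0.0101, 0.1327]
tcp_rot: [[-0.086, 0.996, 0.002], [0.996, 0.086, -0.001], [-0.001, 0.002, -1.0]]
force: [0.3, -0.3, -2.3]
opening: 0.196
```

```bash
python3 - <<'E'
from h import *
st=bot.read_state(); print(st["position"],st["force"],st["moment"],st["time_s"])
out=[]
for n,X in (("scene",(.539,-.01,.06)),("top",(.539,-.01,.06)),("wrist",None)):
    p,d=bot.capture(n);np.save(f"/tmp/4{n}.npy",d);cv2.imwrite(f"pics/f4_{n}.png",p)
    u=proj(n,X) if X else wproj((.539,-.01,.06),st); print(n,u); u=u.astype(int); v0=max(0,u[1]-40)
    print(u[0]-40,v0);out.append(cv2.resize(p[v0:v0+80,u[0]-40:u[0]+40],(400,400),interpolation=2))
cv2.imwrite("pics/c4.png",np.hstack(out[:2])); cv2.imwrite("pics/c4w.png",out[2])
E
```

```text
[ 0.54030911 -0.01010793  0.13274222] [ 0.30872358 -0.34820556 -2.33742347] [-0.01714356 -0.09361469  0.01590105] 7.2
scene [271.78818454 169.10863789]
231 129
top [216.31059703 219.93119153]
176 179
wrist [253.12603948 201.09407316]
213 161
```

View pics/c4.png

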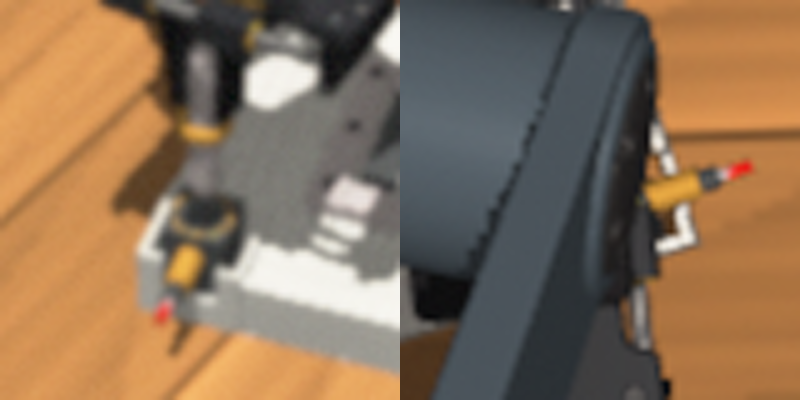

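View pics/f4_wrist.png

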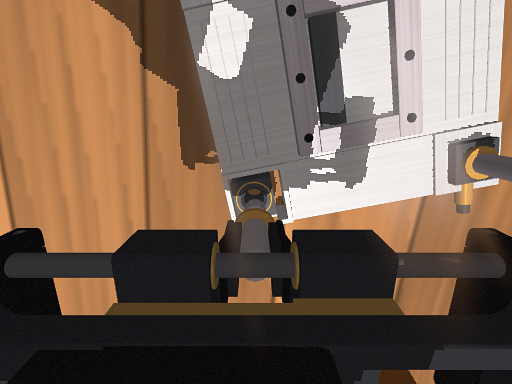

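```bash
python3 - <<'E'
import cv2
p=cv2.imread("pics/f4_wrist.png");a=cv2.resize(p[165:240,215:295],(640,600),interpolation=0)
cv2.imwrite("pics/c5.png",a)
E
```

```text
(no output)
```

View pics/c5.png

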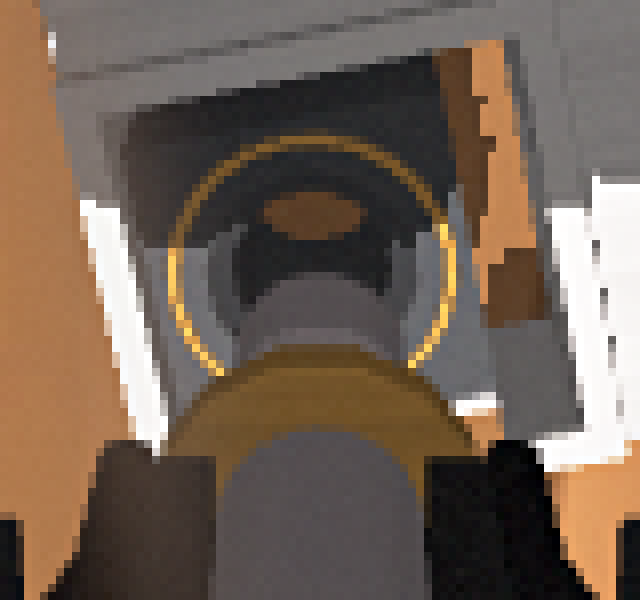

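Relative to the ring (centre column 313 in the crop), the pin (column 320) sits about 1 mm toward tool +y. I correct this and descend in small steps, watching the force.

>>> servo_tool:
  increments:
    - [1,[0.5,-1,8],0]
    - [1,[0,0,6],0]
    - [1,[0,0,2],0]
    - [1,[0,0,0],0]

```text
time_s: 7.85
position: [0.5383, -0.009, 0.1151]
tcp_rot: [[-0.087, 0.996, -0.001], [0.996, 0.087, 0.0], [0.0, -0.001, -1.0]]
force: [-0.5, -0.8, -0.9]
opening: 0.196
```

>>> servo_tool:
  increments:
    - [1,[0,0,2],0]
    - [1,[0,0,2],0]
    - [1,[0,0,0],0]

```text
time_s: 8.22
position: [0.5384, -0.0091, 0.1115]
tcp_rot: [[-0.087, 0.996, -0.0], [0.996, 0.087, 0.0], [0.0, -0.0, -1.0]]
force: [0.3, -0.5, -1.3]
opening: 0.201
```

>>> servo_tool:
  increments:
    - [1,[0,0,2],0]
    - [1,[0,0,2],0]
    - [1,[0,0,0],0]

```text
time_s: 8.6
position: [0.5383, -0.009, 0.1073]
tcp_rot: [[-0.087, 0.996, -0.0], [0.996, 0.087, 0.0], [0.0, -0.0, -1.0]]
force: [-0.5, 0.2, -2.8]
opening: 0.198
```

>>> servo_tool:
  increments:
    - [1,[0,0,1.5],0]
    - [1,[0,0,1.5],0]
    - [1,[0,0,0],0]

```text
time_s: 8.98
position: [0.5384, -0.009, 0.1044]
tcp_rot: [[-0.087, 0.996, -0.0], [0.996, 0.087, 0.0], [0.0, -0.0, -1.0]]
force: [0.5, -0.1, -1.7]
opening: 0.198
```

>>> servo_tool:
  increments:
    - [1,[0,0,1.5],0]
    - [1,[0,0,1.5],0]
    - [1,[0,0,0],0]

```text
time_s: 9.35
position: [0.5387, -0.0092, 0.1015]
tcp_rot: [[-0.087, 0.996, 0.0], [0.996, 0.087, -0.0], [-0.0, 0.0, -1.0]]
force: [0.7, -1.4, -2.6]
opening: 0.194
```

>>> servo_tool:
  increments:
    - [1,[0,0,1.5],0]
    - [1,[0,0,1.5],0]
    - [1,[0,0,0],0]

```text
time_s: 9.72
position: [0.5386, -0.0092, 0.0985]
tcp_rot: [[-0.087, 0.996, 0.0], [0.996, 0.087, -0.0], [-0.0, 0.0, -1.0]]
force: [0.1, -0.8, -2.1]
opening: 0.196
```

>>> servo_tool:
  increments:
    - [1,[0,0,1.2],0]
    - [1,[0,0,1.2],0]
    - [1,[0,0,0],0]

```text
time_s: 10.1
position: [0.5386, -0.0091, 0.0961]
tcp_rot: [[-0.087, 0.996, 0.0], [0.996, 0.087, -0.0], [-0.0, 0.0, -1.0]]
force: [0.2, -0.3, -0.8]
opening: 0.194
```

>>> servo_tool:
  increments:
    - [1,[0,0,1.2],0]
    - [1,[0,0,1.2],0]
    - [1,[0,0,0],0]

```text
time_s: 10.48
position: [0.5388, -0.0091, 0.0941]
tcp_rot: [[-0.087, 0.996, 0.001], [0.996, 0.087, -0.0], [-0.0, 0.001, -1.0]]
force: [0.4, -0.4, 3.1]
opening: 0.196
```

>>> servo_tool:
  increments:
    - [1,[0,0,1.2],0]
    - [1,[0,0,1.2],0]
    - [1,[0,0,0],0]

```text
time_s: 10.85
position: [0.539, -0.0092, 0.0919]
tcp_rot: [[-0.087, 0.996, 0.001], [0.996, 0.087, -0.0], [-0.0, 0.001, -1.0]]
force: [0.0, -0.3, 5.0]
opening: 0.197
```

>>> servo_tool:
  increments:
    - [1,[0,0,1],0]
    - [1,[0,0,1],0]
    - [1,[0,0,0],0]

```text
time_s: 11.22
position: [0.5389, -0.0092, 0.0898]
tcp_rot: [[-0.087, 0.996, 0.001], [0.996, 0.087, -0.0], [-0.0, 0.001, -1.0]]
force: [0.9, -0.6, 4.8]
opening: 0.198
```

>>> servo_tool:
  increments:
    - [1,[0,0,1],0]
    - [1,[0,0,1],0]
    - [1,[0,0,0],0]

```text
time_s: 11.6
position: [0.5389, -0.0092, 0.0876]
tcp_rot: [[-0.087, 0.996, 0.001], [0.996, 0.087, -0.0], [-0.0, 0.001, -1.0]]
force: [1.7, 0.5, 3.1]
opening: 0.202
```

>>> servo_tool:
  increments:
    - [1,[0,0,1.5],0]
    - [1,[0,0,1.5],0]
    - [1,[0,0,0],0]

```text
time_s: 11.98
position: [0.5388, -0.0092, 0.0844]
tcp_rot: [[-0.087, 0.996, 0.001], [0.996, 0.087, -0.0], [-0.0, 0.001, -1.0]]
force: [0.4, 0.2, 3.6]
opening: 0.199
```

>>> servo_tool:
  increments:
    - [1,[0,0,1.5],0]
    - [1,[0,0,1.5],0]
    - [1,[0,0,0],0]

```text
time_s: 12.35
position: [0.5387, -0.0091, 0.0813]
tcp_rot: [[-0.087, 0.996, 0.001], [0.996, 0.087, -0.0], [-0.0, 0.001, -1.0]]
force: [-0.2, -0.7, 1.9]
opening: 0.195
```

>>> servo_tool:
  increments:
    - [1,[0,0,1.5],0]
    - [1,[0,0,1.5],0]
    - [1,[0,0,0],0]

```text
time_s: 12.72
position: [0.5388, -0.0091, 0.0783]
tcp_rot: [[-0.087, 0.996, 0.001], [0.996, 0.087, -0.0], [-0.0, 0.001, -1.0]]
force: [1.2, -0.4, 3.2]
opening: 0.194
```

```bash
python3 - <<'E'
from h import *
st=bot.read_state(); print(st["position"],st["force"],st["moment"],st["time_s"])
p,d=bot.capture("scene");cv2.imwrite("pics/c6.png",cv2.resize(p[120:210,220:320],(660,600),interpolation=2))
E
```

```text
[ 0.53877479 -0.00912596  0.0782806 ] [ 1.22409363 -0.36393879  3.15779438] [-0.0202428  -0.38406839  0.05266967] 12.725
```

View pics/c6.png

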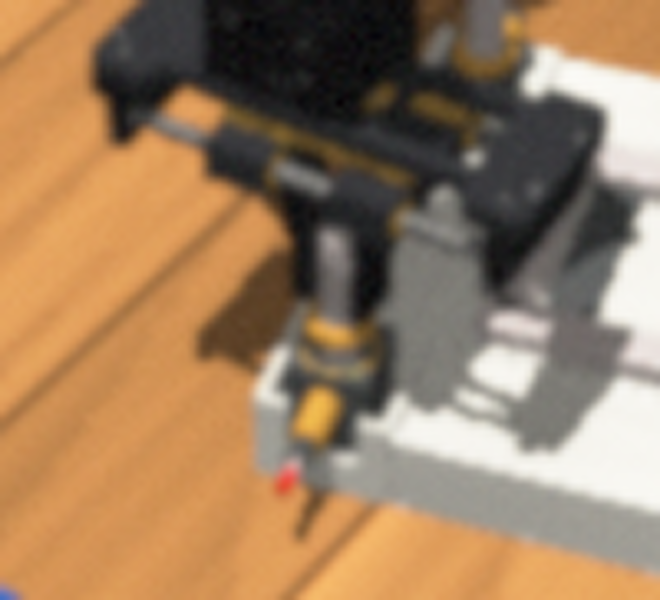

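The scene view shows the pin upright in the bush with the collar about 8 mm above the rim at (340,335), which fits the TCP height. I ease it the rest of the way.

>>> servo_tool:
  increments:
    - [1,[0,0,1.3],0]
    - [1,[0,0,1.2],0]
    - [1,[0,0,0],0]

```text
time_s: 13.15
position: [0.5387, -0.0091, 0.0759]
tcp_rot: [[-0.087, 0.996, 0.0], [0.996, 0.087, -0.0], [-0.0, 0.0, -1.0]]
force: [1.5, 0.0, 3.0]
opening: 0.195
```

>>> servo_tool:
  increments:
    - [1,[0,0,1.3],0]
    - [1,[0,0,1.2],0]
    - [1,[0,0,0],0]

```text
time_s: 13.52
position: [0.5388, -0.0091, 0.0734]
tcp_rot: [[-0.087, 0.996, 0.001], [0.996, 0.087, -0.0], [-0.0, 0.001, -1.0]]
force: [1.9, 0.2, 3.8]
opening: 0.197
```

>>> servo_tool:
  increments:
    - [1,[0,0,1],0]
    - [1,[0,0,1],0]
    - [1,[0,0,0],0]

```text
time_s: 13.9
position: [0.5387, -0.0092, 0.0713]
tcp_rot: [[-0.087, 0.996, 0.0], [0.996, 0.087, -0.0], [-0.0, 0.0, -1.0]]
force: [1.6, -0.9, 3.2]
opening: 0.198
```

>>> servo_tool:
  increments:
    - [1,[0,0,0.8],0]
    - [1,[0,0,0],0]

```text
time_s: 14.15
position: [0.5387, -0.0092, 0.0704]
tcp_rot: [[-0.087, 0.996, 0.0], [0.996, 0.087, -0.0], [-0.0, 0.0, -1.0]]
force: [1.9, -0.7, 1.8]
opening: 0.197
```

>>> servo_tool:
  increments:
    - [1,[0,0,0.8],0]
    - [1,[0,0,0],0]

```text
time_s: 14.4
position: [0.5386, -0.0092, 0.0695]
tcp_rot: [[-0.087, 0.996, 0.0], [0.996, 0.087, -0.0], [-0.0, 0.0, -1.0]]
force: [2.4, -0.1, -0.1]
opening: 0.197
```

>>> servo_tool:
  increments:
    - [1,[0,0,0.7],0]
    - [1,[0,0,0],0]

```text
time_s: 14.65
position: [0.5386, -0.0092, 0.0689]
tcp_rot: [[-0.087, 0.996, 0.0], [0.996, 0.087, -0.0], [-0.0, 0.0, -1.0]]
force: [1.9, -2.0, 0.7]
opening: 0.197
```

>>> servo_tool:
  increments:
    - [1,[0,0,0.7],0]
    - [1,[0,0,0],0]

```text
time_s: 14.9
position: [0.5385, -0.0092, 0.0682]
tcp_rot: [[-0.087, 0.996, 0.0], [0.996, 0.087, -0.0], [-0.0, 0.0, -1.0]]
force: [2.6, -0.8, -0.6]
opening: 0.197
```

>>> servo_tool:
  increments:
    - [1,[0,0,0.7],0]
    - [1,[0,0,0],0]

```text
time_s: 15.15
position: [0.5385, -0.0092, 0.0675]
tcp_rot: [[-0.087, 0.996, -0.0], [0.996, 0.087, -0.0], [-0.0, -0.0, -1.0]]
force: [2.5, -1.5, -0.8]
opening: 0.2
```

>>> servo_tool:
  increments:
    - [1,[0,0,0.7],0]
    - [1,[0,0,0],0]

```text
time_s: 15.4
position: [0.5385, -0.0092, 0.0672]
tcp_rot: [[-0.087, 0.996, 0.0], [0.996, 0.087, -0.0], [-0.0, 0.0, -1.0]]
force: [1.5, -1.2, 2.5]
opening: 0.197
```

>>> servo_tool:
  increments:
    - [1,[0,0,0.6],0]
    - [1,[0,0,0],0]

```text
time_s: 15.65
position: [0.5386, -0.0092, 0.0672]
tcp_rot: [[-0.087, 0.996, 0.001], [0.996, 0.087, -0.0], [-0.0, 0.0, -1.0]]
force: [1.0, -1.2, 8.2]
opening: 0.2
```

>>> servo_tool:
  increments:
    - [1,[0,0,0.5],0]
    - [1,[0,0,0],0]

```text
time_s: 15.9
position: [0.5386, -0.0092, 0.0671]
tcp_rot: [[-0.087, 0.996, 0.001], [0.996, 0.087, -0.0], [-0.0, 0.001, -1.0]]
force: [-1.2, -1.1, 11.3]
opening: 0.196
```

```bash
python3 - <<'E'
from h import *
p,d=bot.capture("scene");a=cv2.resize(p[140:200,240:300],(400,400),interpolation=2)
st=bot.read_state();q,_=bot.capture("wrist");b=cv2.resize(q[160:260,200:300],(400,400),interpolation=2);cv2.imwrite("pics/c7.png",np.hstack([a,b]))
print(st["force"],st["position"])
E
```

```text
[-0.43842334 -1.40644366 10.81470982] [ 0.53860025 -0.00920316  0.06711516]
```

View pics/c7.png

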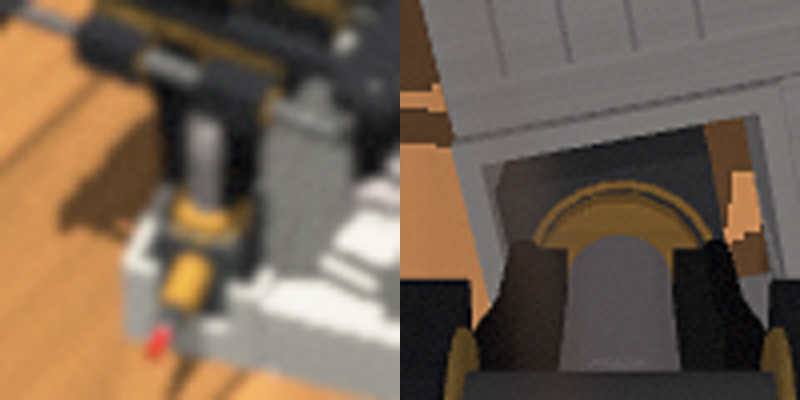

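The TCP has stopped at 0.067 m, the force rises with no further motion, and the picture shows the collar on the bush face with no gap. I unload and release.

>>> servo_tool:
  increments:
    - [1,[0,0,-0.8],0]
    - [1,[0,0,0],0]
    - [0.6,[0,0,0],0]
    - [0.6,[0,0,0],0]
    - [0.6,[0,0,0],0]

```text
time_s: 16.62
position: [0.5373, -0.0086, 0.066]
tcp_rot: [[-0.087, 0.996, -0.003], [0.996, 0.087, 0.001], [0.001, -0.003, -1.0]]
force: [0.1, -0.1, 0.1]
opening: 0.383
```

>>> servo_tool:
  increments:
    - [0.3,[0,0,0],0]
    - [0.3,[0,0,0],0]
    - [0.3,[0,0,0],0]
    - [0.3,[0,0,0],0]

```text
time_s: 17.12
position: [0.5385, -0.0091, 0.0667]
tcp_rot: [[-0.087, 0.996, 0.0], [0.996, 0.087, 0.0], [0.0, 0.0, -1.0]]
force: [0.8, 0.2, -0.2]
opening: 0.687
```

>>> servo_tool:
  increments:
    - [0.3,[0,0,-20],0]
    - [0.3,[0,0,-40],0]
    - [0.3,[0,0,-45],0]
    - [0.3,[0,0,0],0]

```text
time_s: 17.62
position: [0.5411, -0.0096, 0.1752]
tcp_rot: [[-0.087, 0.996, 0.008], [0.996, 0.087, -0.002], [-0.003, 0.008, -1.0]]
force: [0.2, -0.0, -0.4]
opening: 0.701
```

>>> servo_tool:
  increments:
    - [0.3,[-50,-8,0],0]
    - [0.3,[-50,-8,0],0]
    - [0.3,[-15,-2,0],0]
    - [0.3,[0,0,0],0]

```text
time_s: 18.12
position: [0.5299, -0.1255, 0.1708]
tcp_rot: [[-0.084, 0.996, -0.002], [0.996, 0.084, 0.001], [0.001, -0.001, -1.0]]
force: [1.2, -0.4, 1.0]
opening: 0.703
```

```bash
python3 - <<'E'
from h import *
st=bot.read_state(); print(st["position"],st["force"],st["time_s"],st["opening"])
p,d=bot.capture("scene");a=cv2.resize(p[130:220,230:380],(800,480),interpolation=2);cv2.imwrite("pics/s8full.png",p)
q,dw=bot.capture("wrist");cv2.imwrite("pics/w8.png",q);cv2.imwrite("pics/c8.png",a)
u=wproj((.539,-.0095,.105),st).astype(int);print(u)
v0=max(0,u[1]-40);cv2.imwrite("pics/c8w.png",cv2.resize(q[v0:v0+80,u[0]-50:u[0]+50],None,fx=7,fy=7,interpolation=0))
def P(a,b):
    o,r=ray("wrist",(a,b),st); return np.round(o+r*dw[b,a],4)
# points above bench around pin: max heights
pts=np.array([P(a,b) for b in range(v0,v0+90) for a in range(u[0]-40,u[0]+40)])
m=np.hypot(pts[:,0]-.539,pts[:,1]+.0095)<.02
h=np.histogram(pts[m][:,2],bins=np.arange(.04,.12,.002));print([(round(b,3),c) for b,c in zip(h[1],h[0]) if c]);print(pts[m&(pts[:,2]>.098)].mean(0))
E
```

```text
[ 0.52992794 -0.12553916  0.1707647 ] [ 1.15493759 -0.39443786  0.96801224] 18.125 0.7033644165051669
[279  63]Traceback (most recent call last):
  File "<stdin>", line 10, in <module>
  File "<stdin>", line 8, in P
  File "h.py", line 6, in ray
    c=bot.camera_info(n); d=np.linalg.inv(c["K"])@np.array([uv[0],uv[1],1.])
ValueError: time passes only in moves, steps and waits
```

View pics/c8.png

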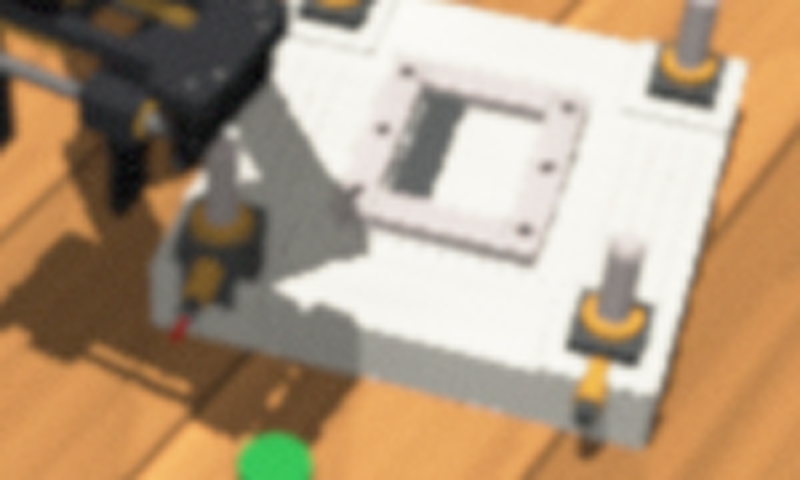

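View pics/c8w.png

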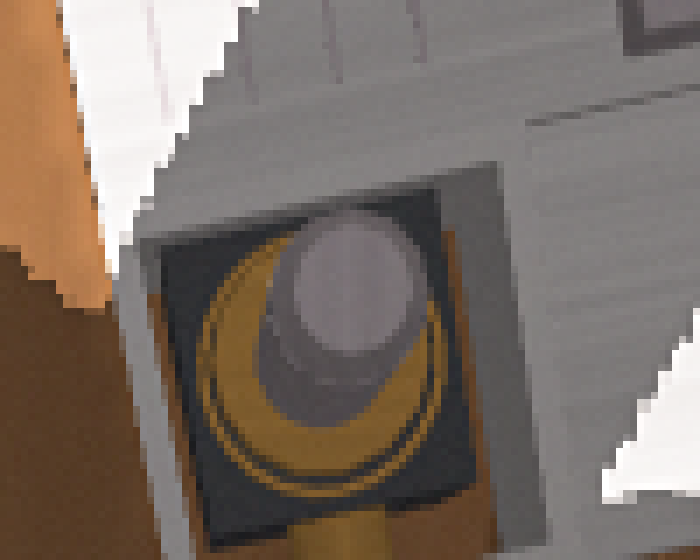

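View pics/s8full.png

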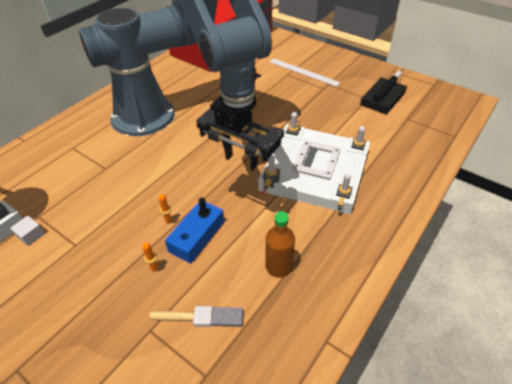

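The pin stands free and upright with the collar on the bush, the black pin is at (203,208), and the bottle and brush are undisturbed. I check the collar and pin height by depth, relative to the bush face.

```bash
python3 - <<'E'
from h import *
st=bot.read_state();c=bot.camera_info("wrist");q,d=bot.capture("wrist");q=q.copy()
v,u=np.mgrid[0:384,0:512];r=np.stack([u,v,np.ones_like(u)],-1)@np.linalg.inv(c["K"]).T*d[...,None]
M=c["mount"];X=(r@M[:3,:3].T+M[:3,3])@st["tcp_rot"].T+st["position"]
cen=np.array([.539,-.0095]);m=(np.hypot(X[...,0]-.539,X[...,1]+.0095)<.03)&(d>0)
z=X[...,2][m];h,e=np.histogram(z,bins=np.arange(.04,.12,.0015));print([(round(b*1e3,1),int(k)) for b,k in zip(e,h) if k>5])
t=m&(X[...,2]>.1);print("top pts mean",X[t].mean(0),np.percentile(X[t][:,2],[10,50,90]))
# fixed pin visible? tops elsewhere
t2=(X[...,2]>.1)&(X[...,2]<.12)&(X[...,0]>.6)&(d>0);print("fixed",t2.sum(),X[t2].mean(0) if t2.any() else "")
cv2.imwrite("pics/w9.png",q)
p,_=bot.capture("top");cv2.imwrite("pics/t9.png",p)
a=cv2.imread("pics/a_top.png");print(st["force"],bot.read_state()["time_s"])
cv2.imwrite("pics/tc9.png",np.hstack([cv2.resize(x[120:270,90:260],(390,344),interpolation=2) for x in (a,p)]))
E
```

```text
[(np.float64(40.0), 79), (np.float64(41.5), 74), (np.float64(43.0), 179), (np.float64(44.5), 273), (np.float64(46.0), 29), (np.float64(50.5), 89), (np.float64(52.0), 509), (np.float64(53.5), 152), (np.float64(56.5), 62), (np.float64(58.0), 227), (np.float64(59.5), 55), (np.float64(70.0), 6), (np.float64(74.5), 7), (np.float64(77.5), 6), (np.float64(80.5), 8), (np.float64(85.0), 7), (np.float64(92.5), 6), (np.float64(98.5), 8), (np.float64(100.0), 7), (np.float64(101.5), 7), (np.float64(103.0), 27), (np.float64(104.5), 57), (np.float64(106.0), 75), (np.float64(107.5), 202), (np.float64(109.0), 83)]
top pts mean [ 0.53798548 -0.01012921  0.10745158] [0.10473991 0.10819412 0.10926131]
fixed 0 
[0.41572025 0.7903591  0.37992318] 18.325
```

View pics/tc9.png

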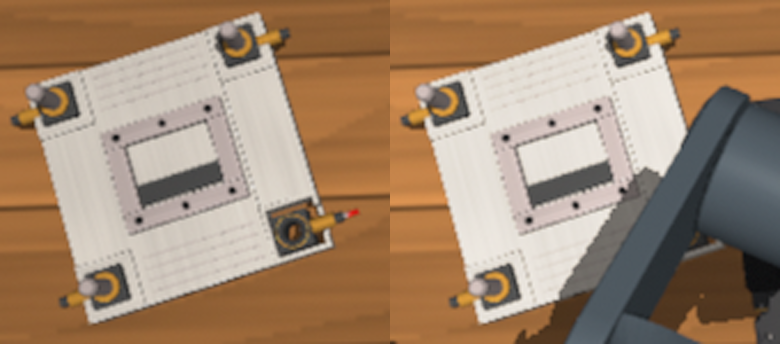

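View pics/w9.png

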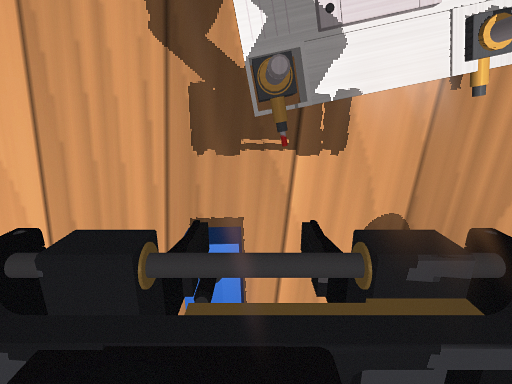

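The bush face measures 52.5 mm, the collar top 58.7 mm (6 mm thick, so no gap) and the pin top about 108.7 mm (face plus 56 mm). The wrist picture shows the pin free at (277,70) and nothing touching the gripper. I hand in.

```bash
python3 -c "
from rig import bot
print(bot.hand_in(), bot.read_state()['time_s'])"
```

```text
the job is handed in; nothing more can be done
the job is handed in; nothing more can be done
```

The bright guide pin is in the empty corner bush, grooved end down, with its collar fully home, and I released it and handed the job in at about 18 s.

- **Insertion:** I took the pin from the rack, lined it up with the bush using the wrist camera, and eased it down in small steps. Passing the plunger added about 7 N at most. The force then dropped off over the last millimetres before a hard stop. The final seating push was about 13 N, under the 20 N limit.
- **Seating check after release:** By depth, the bush face is at about 52.5 mm and the collar top at about 58.7 mm. That matches the 6 mm collar with no gap. The pin top is at about 108.7 mm, as expected.
- **Other items:** The black pin, oil bottle, brush and orange pins looked unmoved in the pictures, and the gripper was clear of everything.
- **Weaker evidence:** I did not see the plunger's snap into the groove directly. I infer it from the force drop and the seated height. The top camera's view of that corner was blocked by the arm at the end. Depth (52.5–53.5 mm) and arm position (51.4 mm) put the bush height 1–2 mm apart, within calibration.

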